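Reset the booth's breaker behind its captive-screw guard

ROBOT

A 6-joint arm with a two-finger parallel gripper is mounted at the origin on the work surface. World frame = base frame: x ahead of the robot, y to its left, z up, the work surface at z = 0. Lengths are in m, angles in degrees, forces in N, time in s.
With the tool pointing down it reaches from about 0.25 to 0.85 m from the base axis. Payload 12.5 kg.
Tool frame: the origin (TCP) lies on the centre line of the jaws, within the pads' length; the fingertips stand 22 mm ahead of it and the grasp point (between the pads) lies 3 mm ahead of it; z points along the fingers, y is the line along which they close (so a half turn about z gives the same grasp; the last joint's range is limited). The gripper opens to 93 mm and grips with 3 to 60 N. Pads are 15 mm wide; open, the fingers measure 128 mm over their backs; the gripper's body (75 mm by 188 mm) begins 65 mm behind the grasp point.
Start: joints at [64.08, 20.094, 94.641, -0, 65.266, -4.847], TCP at [0.198, 0.513, 0.241] pointing down, gripper open.
Joint ranges: [-157.81, 157.81], [-45, 120.19], [0.68, 151.7], [-89.99, 269.99], [4.06, 180], [-164.3, 164.3]. Speed limits (degrees/s): [127.2, 127.2, 159.86, 180, 180, 180].

INTERFACE

Orientations are given as [roll, pitch, yaw] about the fixed x, y, z axes, in that order (R = Rz(yaw) Ry(pitch) Rx(roll)).
In Python, from rig import ctrl gives the robot as it stands.
- The arm moves only by the shell command python3 -m pendant 'ROWS' [OPENING] [FORCE]. ROWS is JSON, a list of rows, each a list of 4 numbers: the shift along the tool's x, y, z each as a share of 0.5 m, from -1 to 1, then the turn about the tool's z as a share of 180 degrees, from -1 to 1. In form: [[tx, ty, tz, turn], ...]. A call has 1 to 12 rows; each row is the pose to reach, as a shift and turn from the pose commanded when the call began, along the tool's axes at that moment, turning the shorter way round; what a row does not reach only later rows make up. A row lasts 1/12 s, in which the tool goes at most 41.7 mm and 7.16 degrees, less where a joint would pass 70% of its speed; a pose out of reach is approached as far as the arm can. A call with a number of a shift or a turn outside -1 to 1 is refused whole. A call with a gripper value outside its range is refused whole. OPENING is the opening in per cent of the stroke, from 0 (shut) to 100 (fully open), set as the call begins (- or left out, the last holds). The fingers move at their own pace and stop on an object; FORCE is the grip in N (left out, the last holds). Time passes only in rows, so rows that repeat a pose let the fingers close. It gives the time, the measured TCP pose, the force, the opening and the grip force at its end, in the units of the state.
- ctrl.read_state(): the state, without advancing time (a new reading comes with each control period).
- ctrl.capture(name): name is "scene" or "side" or "wrist"; returns the picture (420x560x3 uint8, red, green, blue); there is no depth.
- ctrl.calibration(name): a dict with "K" (3x3 intrinsics, pixels), "eye" and "rotation" of the camera in the world. Camera axes: x right, y down, z forward; pixel columns grow to the right and rows downward; lengths in m; the calibration is good to about 2 mm. A picture is of the moment at which its call begins: read the wrist's pose just before it. calibration takes no time and is no camera call; for the wrist camera it gives the pose at the moment of the call.
- ctrl.finish_job(): hands the job in; it is judged then, once.
Trained networks look in the newest picture that a camera, given by its name, has taken for a name from the list of things; names that differ only in an ending like _2 or _b are one class to them, and where a whole thing is asked for, a point or a joint stands for the part that bears it (a point fixed in the world has none). Each returns a list of dicts, best first, with "confidence" (0 to 1); they miss things now and then, are a little off and sometimes report something else, mostly with a low value. They report only what shows in the picture. A call takes as long as a camera call.
- ctrl.spot_in(camera, target): "bbox" ([centre column, centre row, width, height] in pixels, round what is visible of it).
- ctrl.silhouettes(camera, target): "region" (420x560 bool, what is visible of it) and "bbox" ([centre column, centre row, width, height] in pixels, round what is visible of it).
The state is a dict: "t": time; "joint_pos": joint angles; "qd": joint speeds; "joint_torque": joint torques, N m; "tool_pos": TCP position; "tcp_rot": TCP orientation; "wrist_force": force on the tool from outside, world axes, zero at the start; "torque": the same for the moment, N m; "gripper_width": opening from 0.0 (shut) to 1.0 (fully open); "grip_force": force on a finger pad.
Only numpy, scipy, OpenCV 4.12 (cv2) and the standard library are available. Lean on these libraries where they do the work, as an engineer would, in place of code of your own. Each camera call takes 0.05 s, during which the arm holds its last target. There are 200 camera calls.

TASK

The booth's lights have tripped. On the dark grey power box, pull the brass captive screw of the sliding steel guard up against its spring until its thread catches, wind it out anticlockwise to its stop so that it stays up by itself, and only then slide the guard fully open and flip the orange breaker under it over to on. Leave the guard open with the screw still wound out, and do not disturb the books and other things on the desk.

Things in the scene. Friction and masses are not known exactly. Their poses are not given: they have to be found in the camera images.
- powerbox: Dark slate-grey steel power box fixed on the desk: 180 (x) x 340 (y) x 115 mm high; origin: centre of its underside, long side along its y. Its top deck, 115 mm up, carries two aluminium guide rails along y (|x| = 63 to 76 mm, 8 mm high). Sockets on the long sides. The breaker well lies under the guard.
- well (a point): Middle of the breaker well's mouth, on the axis of the dolly, level with the deck: x = 0, y = -105 mm in the box's frame. The well is open from x = -60 to 60 and, with the guard open, from y = -47 to +45 mm about this point. The pale breaker housing in it ends 30 mm below the deck within 23 mm of x = 0, and 42 mm below further out.
- guard (a joint): Slide of the bright steel guard, a 130 x 215 x 4 mm plate on the deck between the rails: 0 = closed over the breaker, 0.100 m = fully open at its end stop; it opens along the box's +y. About 3 N of friction; stays where it is left; may be drawn along by the screw's knob. A screw that is not up by 7.5 mm or more stands with its tip in a hole of the deck and locks it (2 mm play).
- screw_grip (a point): Where the centre of the screw's fluted brass knob is while the screw is down (knob 28 mm over its ribs, 26 mm high, half above and half below this point; it rises from here by the lift). Rides with the guard; with the guard closed it is 31 mm above the deck (146 mm above the desk), at x = 0, y = 20 mm in the box's frame. Turning it takes about 0.05 N m; its hard stop bears 0.5 N m.
- screw_lift (a joint): Height of the screw above its low position, m. A spring draws it down with 4.5 N at 0, rising 0.4 N per mm; down, it spins freely. Pulled up it meets the thread at 8.8 to 10.3 mm (soft stop: pull no more than 10 N beyond the spring). Held there and turned anticlockwise from above it catches after 0.5 to 1.4 rad, at 8.0 mm, then climbs 1.43 mm per rad to its hard stop at 11.2 mm, 2.2 rad on.
- breaker (a joint): Orange breaker dolly in the well: a bar 42 mm wide (along the box's y), 8 mm thick, 26 mm long, on an axle along the box's y through x = 0, 32 mm below the deck. 0 = off, leaning 0.45 rad to the box's -x; 0.9 = on, leaning 0.45 rad to +x. Takes about 1.5 N at its end and stays where it is left.
- breaker_tip (a point): Middle of the dolly's outer end (moves with it): 9 mm below the deck when fully off or on.
- book_stack: Stack of five pale paperbacks with dark cover art, about 200 x 140 x 71 mm; origin under its centre.
- paperback: Single pale paperback lying flat, 200 x 140 x 14 mm; origin under its centre.
- phone: Black phone lying flat, 75 x 155 x 8 mm; origin under its centre.
- pen: Signing pen lying along its x, 120 x 11 mm; origin under its centre.
- paper_cup: White paper cup, 80 mm wide at the rim, 95 mm high; origin under its centre.
- card_terminal: Black card terminal lying flat, 165 x 78 x 31 mm; origin under its centre.
- tape_dispenser: Green desk tape dispenser, 130 x 55 x 77 mm; origin under its centre.
- bush (a point): Top of the dark bush in which the screw runs, on its axis, 17.5 mm above the deck: 25 mm diameter, with a foot flange of 33 mm diameter up to 7.5 mm above the deck; moves with the guard. It hides the thread: right-hand, 9 mm pitch. Where the thread begins cannot be seen and must be felt. Let go, a screw that has caught stays up where it is; one that has not springs down but keeps its angle.

How it is judged (in metres and radians):
On the way, in this order (a step that is already met when the one before it is completed fails the run):
1. the captive screw is wound out to its stop while the guard is still closed (value of joint screw_lift above 0.0105 m and value of joint guard below 0.01 m), for 0.2 s.
2. the guard is slid fully open with the screw up (value of joint guard above 0.092 m and value of joint screw_lift above 0.0102 m), for 0.2 s.
3. the breaker is flipped on (value of joint breaker above 0.75 rad), for 0.2 s.
At the end, for the whole second after the job is handed in: Screw still wound out by itself (lift over 10.2 mm), guard open by more than 90 mm, breaker on (over 0.75 rad), nothing held (value of joint screw_lift above 0.0102 m and value of joint guard above 0.09 m and value of joint breaker above 0.75 rad); the robot touches nothing.
It fails at once if a bystander is pushed by more than 25 mm (distance of any of book_stack, paperback, phone, pen, paper_cup, card_terminal, tape_dispenser from where it was at the start of the episode above 0.025 m).
It also fails if it takes over 66 s, if anything falls off the work surface, if the arm or the gripper's body presses on something with over 40 N, if the wrist force passes 120 N, or if a joint passes its speed limit or range.

## Working session

There is one attempt and no reset: what is moved stays moved. The work goes in short steps, Python scripts to look and compute and a shell command to move; the robot and the scene stay as the last step left them, time stands still between calls to the robot, and variables do not carry over. Pictures are saved under pics/ and viewed, at most 10 in all, crops included, and the job is handed in when it is done.

```bash
ls; mkdir -p pics; cat > h.py <<'E'
import numpy as np, cv2
from rig import ctrl
def snap(c,f):
    im=ctrl.capture(c); cv2.imwrite(f'pics/{f}.png',im[:,:,::-1]); return im
def ray(cal,px):
    K=np.array(cal["K"]);R=np.array(cal["rotation"]);d=R@np.linalg.solve(K,[px[0],px[1],1]);return np.array(cal["eye"]),d/np.linalg.norm(d)
def tri(rs):
    A=sum(np.eye(3)-np.outer(d,d) for o,d in rs);b=sum((np.eye(3)-np.outer(d,d))@o for o,d in rs);p=np.linalg.solve(A,b)
    return p,[float(np.linalg.norm(np.cross(p-o,d))) for o,d in rs]
def proj(cal,p):
    q=np.array(cal["K"])@(np.array(cal["rotation"]).T@(np.array(p)-np.array(cal["eye"])));return q[:2]/q[2]
def onz(r,z):
    o,d=r;return o+d*(z-o[2])/d[2]
E
python3 - <<'E'
from h import *
s=ctrl.read_state();print(s)
ims=[]
for c in("scene","side","wrist"):
    ims.append(snap(c,c+"0"))
    cal=ctrl.calibration(c);print(c,np.round(cal["eye"],3),np.round(cal["rotation"],3).tolist(),np.round(cal["K"],0).tolist())
    for t in("screw_grip","powerbox","guard","breaker_tip"):
        print(t,[(np.round(d["bbox"],1).tolist(),round(d["confidence"],2)) for d in ctrl.spot_in(c,t)[:2]])
cv2.imwrite("pics/all.png",cv2.resize(np.vstack([np.hstack(ims[:2]),np.hstack([ims[2],ims[2]*0])]),(800,600))[:,:,::-1])
E
```

```text
pics
{'t': 0.0, 'joint_pos': array([ 6.40794345e+01,  2.01239949e+01,  9.46778260e+01, -2.79174667e-04,
        6.52649078e+01, -4.84936615e+00]), 'qd': array([ 0.00667822, -0.0819127 , -0.0110185 , -0.0260612 , -0.09166805,
       -0.01552333]), 'joint_torque': array([ 1.03014313e-04, -4.97333944e+01, -2.85251284e+01,  6.99161296e-02,
        2.56827503e-02, -7.73186298e-05]), 'tool_pos': array([0.19759451, 0.51293277, 0.24009888]), 'tcp_rot': array([-1.79933489e+02, -5.38848137e-03,  1.58928914e+02]), 'wrist_force': array([0.15109489, 0.78930827, 0.35326376]), 'torque': array([ 0.01349219, -0.01534744,  0.00596615]), 'grip_force': 0.0, 'gripper_width': 0.9988864493579215}
scene [ 0.961 -0.533  1.105] [-147.031, 0.834, 35.217] [[382.0, 0.0, 277.0], [0.0, 382.0, 209.0], [0.0, 0.0, 1.0]]
screw_grip [([265.0, 198.2, 69.6, 61.2], 0.67)]
powerbox [([276.1, 198.9, 108.2, 111.8], 0.91)]
guard [([158.1, 309.0, 93.2, 70.3], 0.66), ([268.1, 197.2, 70.6, 67.5], 0.55)]
breaker_tip [([264.6, 198.6, 70.4, 61.4], 0.74)]
side [ 0.244 -0.717  1.061] [-140.935, 0.75, -27.636] [[501.0, 0.0, 282.0], [0.0, 501.0, 215.0], [0.0, 0.0, 1.0]]
screw_grip [([254.5, 219.6, 81.7, 78.2], 0.83), ([245.4, 218.9, 114.9, 140.1], 0.37)]
powerbox [([249.8, 218.8, 116.7, 140.5], 0.74)]
guard [([256.4, 215.8, 86.9, 74.5], 0.91)]
breaker_tip []
wrist [0.122 0.543 0.386] [163.198, 0.037, 68.96] [[329.0, 0.0, 283.0], [0.0, 329.0, 205.0], [0.0, 0.0, 1.0]]
screw_grip [([291.9, 401.4, 90.7, 28.7], 0.5)]
powerbox [([148.7, 408.8, 41.5, 16.1], 0.61)]
guard []
breaker_tip []
```

View pics/all.png

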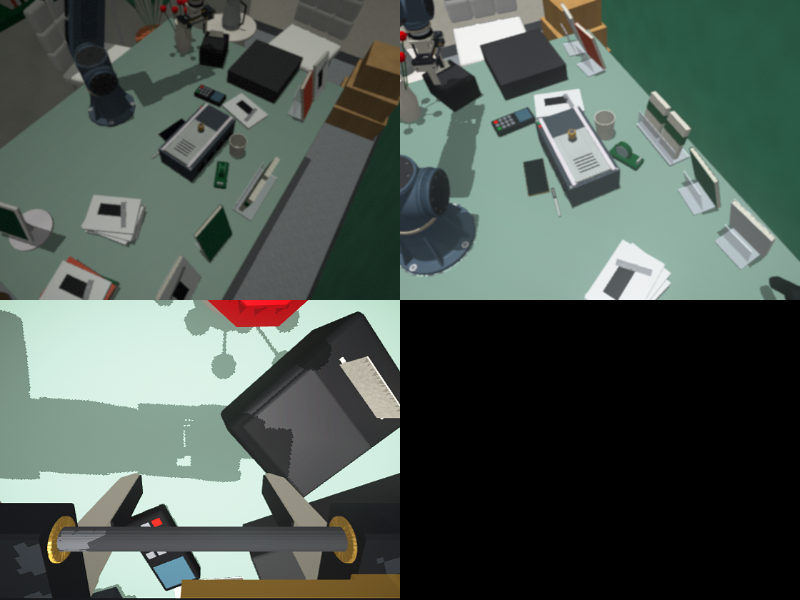

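```bash
sed -i 's/R=np.array(cal\["rotation"\])/R=RR(cal)/; s/np.array(cal\["rotation"\]).T/RR(cal).T/' h.py
cat >> h.py <<'E'
from scipy.spatial.transform import Rotation
def RR(cal): return Rotation.from_euler('xyz',cal["rotation"],degrees=True).as_matrix()
E
python3 - <<'E'
from h import *
rs=[]
for c,(x0,y0) in dict(scene=(210,130),side=(180,130)).items():
    im=cv2.imread(f'pics/{c}0.png'); hsv=cv2.cvtColor(im,cv2.COLOR_BGR2HSV)
    m=cv2.inRange(hsv,(12,90,60),(32,255,255)); m[:y0]=0;m[y0+150:]=0;m[:,:x0]=0;m[:,x0+140:]=0
    n,l,st,ce=cv2.connectedComponentsWithStats(m); 
    i=1+np.argmax(st[1:,4]);print(c,st[i],ce[i]); b=st[i]; rs.append(ray(ctrl.calibration(c),[b[0]+b[2]/2-.5,b[1]+b[3]/2-.5]))
    cv2.imwrite(f'pics/z{c}.png',cv2.resize(im[y0:y0+150,x0:x0+140],None,fx=4,fy=4,interpolation=cv2.INTER_CUBIC)[:, :400*2])
print(tri(rs))
a=[cv2.imread(f'pics/z{c}.png') for c in("scene","side")]
cv2.imwrite('pics/z.png',cv2.resize(np.hstack(a),(800,429)))
E
```

```text
scene [278 173   8   8  33] [281.33333333 177.24242424]
side [235 182  10  12  67] [240.19402985 188.20895522]
(array([0.52885001, 0.08137535, 0.13951726]), [0.0003991750492529285, 0.00039917504925300173])
```

View pics/z.png

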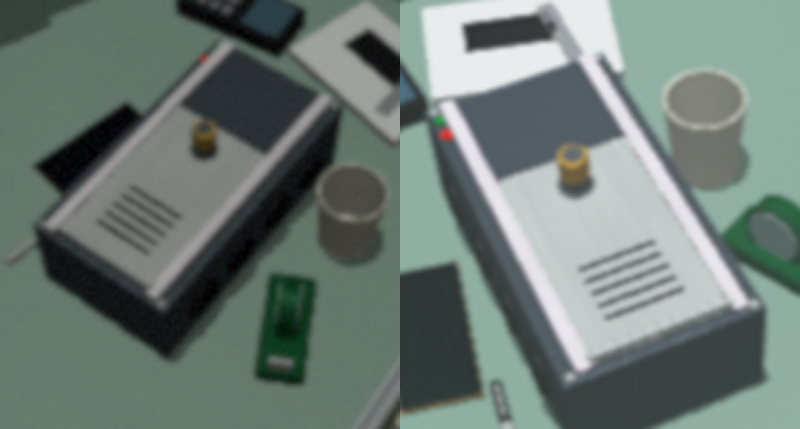

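```bash
python3 - <<'E'
from h import *
k=800/280
P={"side":[(590,60),(750,303),(448,105),(580,366)],"scene":[(225,45),(58,224),(330,100),(160,295)]}
for c,L in P.items():
    x0=180-400/k if c=="side" else 210
    q=[onz(ray(ctrl.calibration(c),(x0+u/k,130+v/k)),.123)[:2] for u,v in L]
    print(c,np.round(q,3).tolist())
    for a,b in((0,1),(2,3)):
        d=q[a]-q[b];print(np.linalg.norm(d),np.degrees(np.arctan2(d[1],d[0])))
    print(np.mean(q,axis=0))
for c in("side","scene"):
  cal=ctrl.calibration(c)
E
```

```text
side [[0.606, 0.207], [0.6, -0.114], [0.466, 0.215], [0.451, -0.105]]
0.32118434064018603 88.9177995992498
0.32047785210897795 87.42274579897992
[0.53071227 0.05102777]
scene [[0.466, 0.216], [0.462, -0.099], [0.614, 0.214], [0.604, -0.107]]
0.3143225333888808 89.39388278662192
0.3209986896814099 88.31827491098142
[0.53643433 0.05618017]
```

```bash
python3 -m pendant '[[0,0,-0.08,0],[0,0,-0.16,0.02],[-0.934,-0.568,-0.16,0.55],[-0.934,-0.568,-0.16,0.55],[-0.934,-0.568,-0.16,0.55],[-0.934,-0.568,-0.16,0.55],[-0.934,-0.568,-0.16,0.55],[-0.934,-0.568,-0.16,0.55],[-0.934,-0.568,-0.16,0.55],[-0.934,-0.568,-0.16,0.55],[-0.934,-0.568,-0.16,0.55],[-0.934,-0.568,-0.16,0.55]]' 55 15
```

```text
t: 1.75
tool_pos: [0.4529, 0.1813, 0.3209]
tcp_rot: [180.0, -0.0, 83.3]
wrist_force: [0.5, 0.4, 0.4]
gripper_width: 0.553
grip_force: 0.0
```

```bash
python3 -m pendant '[[-0.08,0.08,0,0.04],[-0.182,0.178,0,0.08],[-0.182,0.178,0,0.6],[-0.182,0.178,0,0.6],[-0.182,0.178,0,0.6],[-0.182,0.178,0,0.6],[-0.182,0.178,0,0.6],[-0.182,0.178,0,0.6],[-0.182,0.178,0,0.6],[-0.182,0.178,0,0.6],[-0.182,0.178,0,0.6],[-0.182,0.178,0,0.6]]'
cat > w.py <<'E'
from h import *
import sys
s=ctrl.read_state();print(np.round(s["tool_pos"],4),np.round(s["tcp_rot"],2),np.round(s["joint_pos"],1))
cal=ctrl.calibration("wrist"); im=snap("wrist",sys.argv[1])
print(np.round(cal["eye"],3),np.round(cal["rotation"],2))
for t in("screw_grip","guard","breaker_tip"):
    print(t,[(np.round(d["bbox"],1).tolist(),round(d["confidence"],2)) for d in ctrl.spot_in("wrist",t)[:2]])
import pickle;pickle.dump(cal,open(f"pics/{sys.argv[1]}.pkl","wb"))
E
python3 w.py w1
```

```text
t: 2.75
tool_pos: [0.5306, 0.083, 0.3206]
tcp_rot: [180.0, -0.0, -2.6]
wrist_force: [-0.3, 0.4, 0.0]
gripper_width: 0.549
grip_force: 0.0
[0.5306 0.083  0.3206] [180.    -0.    -2.59] [ 3.9 14.6 90.6 -0.  74.8 96.5]
[0.61  0.08  0.466] [ 1.6322e+02 -4.0000e-02 -9.2560e+01]
screw_grip [([361.8, 180.6, 212.0, 123.1], 0.57), ([61.4, 119.9, 114.9, 175.9], 0.24)]
guard [([309.9, 174.2, 335.4, 173.9], 0.62), ([362.6, 182.2, 217.1, 123.7], 0.58)]
breaker_tip []
```

View pics/w1.png

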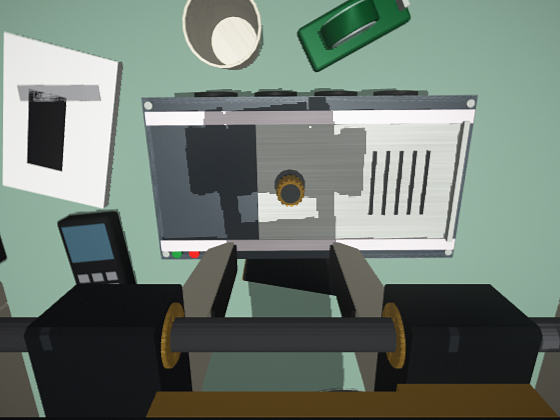

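```bash
cat > k.py <<'E'
from h import *
import sys,pickle
rs=[]
for n in sys.argv[1:]:
    cal=pickle.load(open(f"pics/{n}.pkl","rb")); im=cv2.imread(f"pics/{n}.png")
    hsv=cv2.cvtColor(im,cv2.COLOR_BGR2HSV); m=cv2.inRange(hsv,(10,110,50),(32,255,255))
    g=proj(cal,[.531,.081,.15]).round().astype(int); mm=np.zeros_like(m); cv2.circle(mm,tuple(int(v) for v in g),40,255,-1)
    ys,xs=np.nonzero(m&mm); hull=cv2.convexHull(np.c_[xs,ys].astype(np.int32)); (c,r)=cv2.minEnclosingCircle(hull)
    print(n,g,len(xs),xs.min(),xs.max(),ys.min(),ys.max(),c,r); 
    ctr=((xs.min()+xs.max())/2,(ys.min()+ys.max())/2); rs.append(ray(cal,ctr)); print(onz(rs[-1],.146).round(4))
if len(rs)>1: print(tri(rs))
E
python3 k.py w1; python3 - <<'E'
from h import *
import pickle
cal=pickle.load(open("pics/w1.pkl","rb"))
q=np.array([onz(ray(cal,p),.115)[:2] for p in[(148,105),(470,103),(446,252),(166,253)]]);print(q.round(4).tolist(),q.mean(0))
for a,b in((0,1),(3,2)):
    d=q[a]-q[b];print(np.linalg.norm(d),np.degrees(np.arctan2(d[1],d[0])))
E
```

```text
w1 [286 189] 380 277 304 175 206 (289.8402404785156, 190.2425994873047) 15.800113677978516
[0.5283 0.0761 0.146 ]
[[0.6169, 0.2177], [0.6042, -0.1107], [0.4384, -0.1026], [0.4518, 0.2236]] [0.52778524 0.05701463]
0.32864907246758046 87.78231867670236
0.32648513161129994 87.6474018820041
```

```bash
python3 -m pendant '[[0,0,0,0.04],[0,0,0,0.08],[0.04,0,-0.02,0.125],[0.04,0,-0.02,0.125],[0.04,0,-0.02,0.125]]'; python3 w.py w2; python3 k.py w1 w2
```

```text
t: 3.37
tool_pos: [0.5508, 0.0822, 0.3306]
tcp_rot: [-180.0, -0.0, -24.5]
wrist_force: [-0.5, 0.1, 0.2]
gripper_width: 0.549
grip_force: 0.0
[0.5508 0.0822 0.3306] [-1.7999e+02 -2.0000e-02 -2.4510e+01] [  3.7  16.5  86.8  -0.   76.7 118.2]
[0.623 0.05  0.476] [ 1.6325e+02 -3.0000e-02 -1.1447e+02]
screw_grip [([355.4, 160.7, 222.4, 182.2], 0.71)]
guard [([359.6, 166.6, 227.5, 181.3], 0.63)]
breaker_tip []
w1 [286 189] 380 277 304 175 206 (289.8402404785156, 190.2425994873047) 15.800113677978516
[0.5283 0.0761 0.146 ]
w2 [292 204] 373 284 310 188 218 (296.5, 203.0) 15.435449600219727
[0.5283 0.0766 0.146 ]
(array([0.5295538 , 0.07623182, 0.15051884]), [7.90585024194377e-05, 7.905850241960733e-05])
```

```bash
python3 -m pendant '[[-0.036,0.029,0.05,0],[-0.036,0.029,0.12,0],[-0.036,0.029,0.19,0],[-0.036,0.029,0.25,0],[-0.036,0.029,0.30,0],[-0.036,0.029,0.34,0],[-0.036,0.029,0.359,0],[-0.036,0.029,0.359,0],[-0.036,0.029,0.359,0]]'; python3 -m pendant '[[0,0,0,0],[0,0,0,0],[0,0,0,0],[0,0,0,0],[0,0,0,0],[0,0,0,0]]' 15 20
```

```text
t: 4.32
tool_pos: [0.5283, 0.0766, 0.1517]
tcp_rot: [-180.0, -0.0, -24.7]
wrist_force: [0.7, 0.4, 0.3]
gripper_width: 0.554
grip_force: 0.0
t: 4.82
tool_pos: [0.5284, 0.0767, 0.1517]
tcp_rot: [-180.0, -0.0, -24.7]
wrist_force: [-0.0, 1.5, 3.4]
gripper_width: 0.287
grip_force: 20.0
```

```bash
python3 -m pendant '[[0,0,-0.004,0],[0,0,-0.008,0],[0,0,-0.012,0],[0,0,-0.015,0],[0,0,-0.016,0],[0,0,-0.016,0],[0,0,-0.016,0]]'
```

```text
t: 5.4
tool_pos: [0.5283, 0.0766, 0.159]
tcp_rot: [-180.0, -0.0, -24.7]
wrist_force: [4.9, 2.7, -6.7]
gripper_width: 0.289
grip_force: 20.0
```

```bash
python3 -m pendant '[[0,0,-0.002,0],[0,0,-0.003,0],[0,0,-0.003,0],[0,0,-0.003,0]]';python3 -m pendant '[[0,0,-0.001,0],[0,0,-0.0015,0],[0,0,-0.0015,0],[0,0,-0.0015,0]]'
```

```text
t: 5.73
tool_pos: [0.5283, 0.0766, 0.1605]
tcp_rot: [-180.0, -0.0, -24.7]
wrist_force: [6.0, 2.4, -7.7]
gripper_width: 0.288
grip_force: 20.0
t: 6.07
tool_pos: [0.5282, 0.0767, 0.1612]
tcp_rot: [-180.0, -0.0, -24.7]
wrist_force: [5.3, 1.6, -8.6]
gripper_width: 0.288
grip_force: 20.0
```

```bash
python3 -m pendant '[[0,0,-0.001,0],[0,0,-0.0015,0],[0,0,-0.0015,0],[0,0,-0.0015,0]]'
```

```text
t: 6.4
tool_pos: [0.5282, 0.0766, 0.1619]
tcp_rot: [-180.0, -0.0, -24.7]
wrist_force: [4.8, 2.7, -7.3]
gripper_width: 0.292
grip_force: 20.0
```

```bash
python3 -m pendant '[[0,0,-0.001,0],[0,0,-0.0015,0],[0,0,-0.0015,0],[0,0,-0.0015,0]]' - 28; python3 - <<'E'
from h import *
for i in range(4):
    ctrl.capture("wrist"); s=ctrl.read_state();print(s["wrist_force"].round(2),s["torque"].round(3),s["tool_pos"].round(4),s["grip_force"])
E
```

```text
t: 6.73
tool_pos: [0.5282, 0.0766, 0.1622]
tcp_rot: [-180.0, 0.0, -24.7]
wrist_force: [7.1, 2.0, -13.2]
gripper_width: 0.29
grip_force: 28.0
[  7.23   1.88 -12.54] [ 0.498 -1.137 -0.071] [0.5282 0.0766 0.1622] 27.99761015921831
[  8.2    2.19 -12.79] [ 0.474 -1.189 -0.044] [0.5282 0.0766 0.1622] 27.997632510960102
[  7.01   1.77 -13.11] [ 0.482 -1.185 -0.035] [0.5282 0.0766 0.1622] 27.99776405096054
[  7.64   2.58 -12.79] [ 0.493 -1.185 -0.041] [0.5282 0.0766 0.1622] 27.997653745114803
```

```bash
cat > r.py <<'E'
from h import *
F=[];T=[]
for i in range(2):
    ctrl.capture("wrist"); s=ctrl.read_state();F.append(s["wrist_force"]);T.append(s["torque"])
print(np.mean(F,0).round(2),np.mean(T,0).round(3),s["tool_pos"].round(4),s["tcp_rot"][2].round(1),s["gripper_width"].round(3))
E
python3 -m pendant '[[0.001,0,0,-0.02],[0.001,0,0,-0.04],[0.001,0,0,-0.06],[0.001,0,0,-0.08],[0.001,0,0,-0.10],[0.001,0,0,-0.12],[0.001,0,0,-0.14],[0.001,0,0,-0.14]]'; python3 r.py
```

```text
t: 7.6
tool_pos: [0.5282, 0.076, 0.1624]
tcp_rot: [180.0, 0.1, 0.6]
wrist_force: [2.9, -1.5, -8.6]
gripper_width: 0.287
grip_force: 28.0Traceback (most recent call last):
  File "r.py", line 5, in <module>
    print(np.mean(F,0).round(2),np.mean(T,0).round(3),s["tool_pos"].round(4),s["tcp_rot"][2].round(1),s["gripper_width"].round(3))
                                                                                                      ^^^^^^^^^^^^^^^^^^^^^^^^
AttributeError: 'float' object has no attribute 'round'
```

```bash
sed -i 's/,s\["gripper_width"\].round(3)/,round(s["gripper_width"],3)/' r.py
python3 -m pendant '[[0,0,-0.001,-0.02],[0,0,-0.001,-0.04],[0,0,-0.001,-0.06],[0,0,-0.001,-0.08],[0,0,-0.001,-0.10],[0,0,-0.001,-0.12],[0,0,-0.001,-0.14],[0,0,-0.001,-0.14]]'; python3 r.py
```

```text
t: 8.37
tool_pos: [0.5284, 0.0761, 0.1632]
tcp_rot: [180.0, 0.0, 25.7]
wrist_force: [3.7, -3.2, -9.5]
gripper_width: 0.291
grip_force: 28.0
[ 2.63 -2.83 -8.51] [-0.523 -0.385  0.027] [0.5284 0.0762 0.1632] 25.5 0.286
```

```bash

python3 -m pendant '[[0,0,0,-0.02],[0,0,0,-0.04],[0,0,0,-0.06],[0,0,0,-0.08],[0,0,0,-0.10],[0,0,0,-0.10]]'; python3 r.py;python3 -m pendant '[[0,0,0,-0.02],[0,0,0,-0.04],[0,0,0,-0.06],[0,0,0,-0.08],[0,0,0,-0.10],[0,0,0,-0.10]]'; python3 r.py
```

```text
t: 8.97
tool_pos: [0.5287, 0.0762, 0.1634]
tcp_rot: [180.0, -0.0, 43.7]
wrist_force: [5.4, -2.4, -9.3]
gripper_width: 0.289
grip_force: 28.0
[ 3.82 -2.99 -8.68] [-0.587 -0.652  0.004] [0.5287 0.0763 0.1634] 43.4 0.289
t: 9.57
tool_pos: [0.5291, 0.0763, 0.1636]
tcp_rot: [179.9, -0.0, 61.7]
wrist_force: [6.5, -2.8, -8.8]
gripper_width: 0.29
grip_force: 28.0
[ 6.04 -2.43 -8.34] [-0.548 -0.96   0.042] [0.5291 0.0763 0.1636] 61.5 0.287
```

```bash

python3 -m pendant '[[0,0,0,-0.02],[0,0,0,-0.04],[0,0,0,-0.06],[0,0,0,-0.08],[0,0,0,-0.10],[0,0,0,-0.12],[0,0,0,-0.12]]'; python3 r.py; python3 -c "
from h import *
a=snap('wrist','w3');b=snap('side','s3')
cv2.imwrite('pics/c3.png',np.hstack([cv2.resize(a[150:420,160:440],(400,386)),cv2.resize(b[130:260,180:315],(400,386))])[:,:,::-1])"
```

```text
t: 10.25
tool_pos: [0.5296, 0.0763, 0.1638]
tcp_rot: [179.8, -0.0, 83.3]
wrist_force: [7.8, -2.9, -9.8]
gripper_width: 0.286
grip_force: 28.0
[ 7.61 -2.27 -9.64] [-0.545 -1.346  0.04 ] [0.5296 0.0763 0.1638] 83.1 0.289
```

View pics/c3.png

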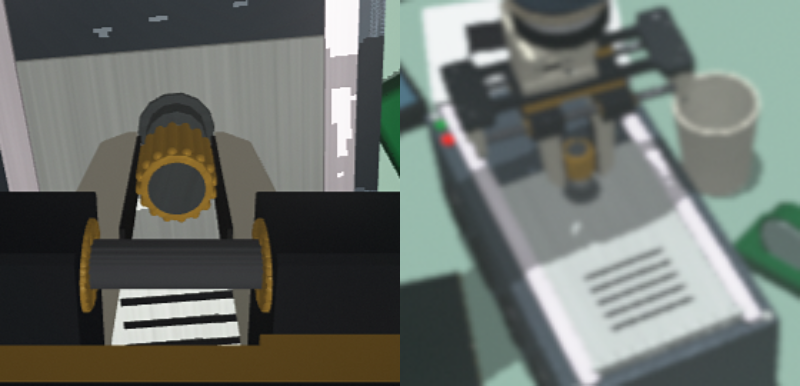

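```bash

python3 -m pendant '[[0,0.001,0.001,0],[0,0.0024,0.002,0],[0,0.0024,0.002,0],[0,0.0024,0.002,0]]'; python3 r.py; 
python3 -m pendant '[[0,0.0,0.001,0],[0,0.0,0.002,0],[0,0,0.002,0],[0,0,0.002,0]]'; python3 r.py; python3 - <<'E'
from h import *
cal=ctrl.calibration("wrist")
for z in(.165,.168,.170,.172): print(z,onz(ray(cal,(283.9,280.9)),z))
E
```

```text
t: 10.78
tool_pos: [0.5298, 0.0763, 0.1623]
tcp_rot: [-180.0, -0.0, 83.2]
wrist_force: [4.5, -1.5, -8.0]
gripper_width: 0.292
grip_force: 28.0
[ 3.93 -1.66 -8.26] [-0.372 -0.6   -0.046] [0.5298 0.0763 0.1624] 83.2 0.288
t: 11.22
tool_pos: [0.5298, 0.0763, 0.1615]
tcp_rot: [180.0, -0.0, 83.3]
wrist_force: [2.2, -2.3, -5.8]
gripper_width: 0.288
grip_force: 28.0
[ 2.51 -1.48 -5.59] [-0.322 -0.363 -0.088] [0.5298 0.0763 0.1615] 83.3 0.29
0.165 [0.52959331 0.07629038 0.165     ]
0.168 [0.52978283 0.07800382 0.168     ]
0.17 [0.52990919 0.07914611 0.17      ]
0.172 [0.53003554 0.08028841 0.172     ]
```

```bash

python3 -m pendant '[[0,0,0,0],[0,0,0,0],[0,0,0,0],[0,0,0.01,0.02],[0,0,0.02,0.06],[0,0,0.025,0.5],[0,0,0.025,0.5],[0,0,0.025,0.5],[0,0,0.025,0.5],[0,0,0.025,0.5],[0,0,0.025,0.5],[0,0,0.025,0.5]]' 55
python3 -m pendant '[[0,0,0,0.36],[0,0,0,0.36],[0,0,0,0.36],[0,0,0,0.36],[0,0,0,0.36],[0,0,0,0.36],[0,0,0,0.36],[0,0,0,0.36],[0,0,0,0.36],[0,0,0,0.36]]'; python3 r.py
```

```text
t: 12.32
tool_pos: [0.5298, 0.0763, 0.1492]
tcp_rot: [-180.0, -0.0, 22.0]
wrist_force: [0.4, -0.5, 0.2]
gripper_width: 0.55
grip_force: 0.0
t: 13.15
tool_pos: [0.5298, 0.0763, 0.1491]
tcp_rot: [-180.0, 0.0, -42.8]
wrist_force: [-0.3, -0.6, -0.2]
gripper_width: 0.548
grip_force: 0.0
[ 0.61 -0.15  0.39] [ 0.028  0.158 -0.004] [0.5298 0.0763 0.1491] -42.2 0.549
```

```bash

python3 -m pendant '[[0,0,0,0],[0,0,0,0],[0,0,0,0],[0,0,0,0],[0,0,0,0],[0,0,0,0]]' 15 60; python3 r.py
python3 -m pendant '[[0,0,-0.004,0],[0,0,-0.008,0],[0,0,-0.012,0],[0,0,-0.016,0],[0,0,-0.016,0],[0,0,-0.016,0]]'; python3 r.py
python3 -m pendant '[[0,0,-0.001,0],[0,0,-0.0016,0],[0,0,-0.0016,0],[0,0,-0.0016,0]]'; python3 r.py
```

```text
t: 13.75
tool_pos: [0.5304, 0.0763, 0.1491]
tcp_rot: [-179.9, -0.1, -42.4]
wrist_force: [5.0, 1.2, -0.9]
gripper_width: 0.283
grip_force: 60.0
[ 4.6   1.41 -1.56] [ 0.19  -0.65  -0.011] [0.5304 0.0763 0.1491] -42.4 0.283
t: 14.35
tool_pos: [0.5298, 0.076, 0.1524]
tcp_rot: [179.9, 0.0, -42.4]
wrist_force: [26.9, 1.4, -54.9]
gripper_width: 0.284
grip_force: 60.0
[ 26.05   1.73 -54.99] [ 0.323 -4.194 -0.023] [0.5298 0.076  0.1524] -42.4 0.28
t: 14.78
tool_pos: [0.5297, 0.076, 0.1525]
tcp_rot: [179.9, 0.1, -42.4]
wrist_force: [28.9, 0.4, -64.0]
gripper_width: 0.282
grip_force: 60.0
[ 29.87   1.72 -62.88] [ 0.337 -4.682 -0.006] [0.5297 0.076  0.1525] -42.4 0.284
```

```bash

python3 -m pendant '[[0,0,0.005,0],[0,0,0.009,0],[0,0,0.011,0],[0,0,0.011,0]]'; python3 r.py
```

```text
t: 15.22
tool_pos: [0.5302, 0.0759, 0.1514]
tcp_rot: [-180.0, -0.0, -42.4]
wrist_force: [7.3, -0.8, -9.1]
gripper_width: 0.281
grip_force: 60.0
[ 7.51 -0.7  -8.82] [-0.185 -1.132  0.026] [0.5302 0.0759 0.1516] -42.4 0.283
```

```bash

python3 -m pendant '[[0.0009,-0.0008,0,0],[0.0009,-0.0008,0.0015,0],[0.0009,-0.0008,0.0015,0]]' 15 25; python3 r.py
python3 -m pendant '[[0,0,-0.0003,-0.04],[0,0,-0.0007,-0.08],[0,0,-0.001,-0.12],[0,0,-0.0014,-0.16],[0,0,-0.0014,-0.16]]'; python3 r.py
python3 -m pendant '[[0,0,-0.0003,-0.04],[0,0,-0.0007,-0.08],[0,0,-0.001,-0.12],[0,0,-0.0014,-0.16],[0,0,-0.0014,-0.16]]'; python3 r.py
```

```text
t: 15.57
tool_pos: [0.5303, 0.076, 0.1507]
tcp_rot: [180.0, 0.0, -42.4]
wrist_force: [6.0, -0.5, -8.7]
gripper_width: 0.288
grip_force: 25.0
[ 5.26 -0.42 -9.07] [-0.207 -0.745 -0.01 ] [0.5303 0.076  0.1507] -42.4 0.291
t: 16.08
tool_pos: [0.5305, 0.0762, 0.1516]
tcp_rot: [-180.0, -0.0, -13.2]
wrist_force: [7.4, 2.3, -8.9]
gripper_width: 0.289
grip_force: 25.0
[ 6.16  0.59 -8.44] [ 0.097 -0.893  0.02 ] [0.5305 0.0762 0.1516] -13.6 0.292
t: 16.6
tool_pos: [0.5305, 0.0763, 0.1518]
tcp_rot: [-180.0, -0.0, 15.6]
wrist_force: [8.2, 2.5, -12.8]
gripper_width: 0.292
grip_force: 25.0
[  8.7    2.14 -14.13] [ 0.21  -1.278  0.034] [0.5305 0.0763 0.1518] 15.2 0.288
```

```bash

python3 -m pendant '[[0,0,0,0],[0,0,0,0],[0,0,0,0],[0,0,-0.05,0],[0,0,-0.12,0],[0,0,-0.17,0],[0,0,-0.2,0],[0,0,-0.2,0],[0,0,-0.2,0]]' 55; python3 w.py w4; python3 k.py w4; python3 -c "
from h import *
a=cv2.imread('pics/w4.png');b=snap('side','s4')[:,:,::-1]
cv2.imwrite('pics/c4.png',np.hstack([cv2.resize(a[130:290,200:360],(400,400),interpolation=2),cv2.resize(b[160:220,210:270],(400,400),interpolation=2)]))"
```

```text
t: 17.45
tool_pos: [0.5303, 0.0762, 0.253]
tcp_rot: [180.0, -0.0, 15.2]
wrist_force: [-0.3, 0.2, -0.8]
gripper_width: 0.55
grip_force: 0.0
[0.5303 0.0762 0.253 ] [ 1.7999e+02 -5.0000e-02  1.5170e+01] [ 3.2 17.9 96.  -0.  66.1 78. ]
[0.607 0.098 0.399] [ 1.6325e+02 -5.0000e-02 -7.4800e+01]
screw_grip [([365.8, 200.1, 273.1, 167.2], 0.86)]
guard []
breaker_tip [([308.6, 172.9, 417.4, 264.8], 0.32)]
w4 [278 209] 692 265 301 195 237 (283.0, 215.9146270751953) 21.10915756225586
[0.5247 0.0755 0.146 ]
```

View pics/c4.png

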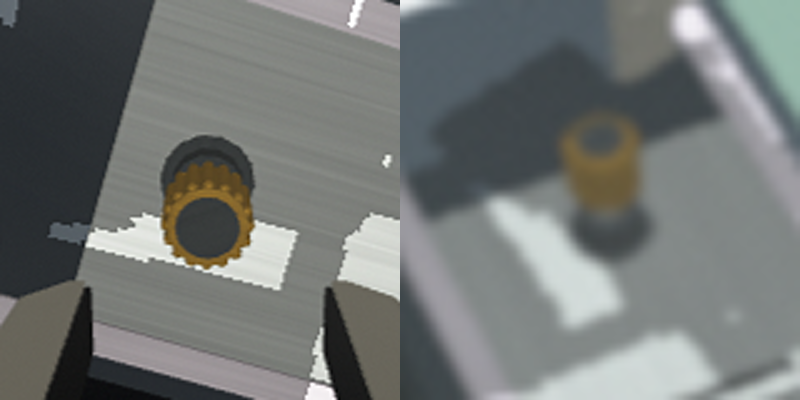

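```bash
cat > lift.py <<'E'
from h import *
import sys
def bb(im):
    m=cv2.inRange(cv2.cvtColor(im,cv2.COLOR_BGR2HSV),(12,90,60),(32,255,255))[150:240,200:280]
    n,l,st,ce=cv2.connectedComponentsWithStats(m);i=1+np.argmax(st[1:,4]);return st[i],ce[i]+[200,150]
print(bb(cv2.imread('pics/side0.png')),bb(cv2.imread(f'pics/{sys.argv[1]}.png')))
cal=ctrl.calibration("side")
for z in(.146,.154,.157): print(proj(cal,[.5296,.0765,z]))
E
python3 lift.py s4
python3 -m pendant '[[0,0,0.04,0],[0,0,0.1,0],[0,0,0.16,0],[0,0,0.188,0],[0,0,0.188,0],[0,0,0.188,0]]' 55
python3 -m pendant '[[0,0,0,0],[0,0,0,0],[0,0,0,0],[0,0,0,0],[0,0,0,0]]' 15 25; python3 r.py
```

```text
(array([35, 32, 10, 12, 67], dtype=int32), array([240.19402985, 188.20895522])) (array([35, 30, 10, 11, 69], dtype=int32), array([239.98550725, 185.75362319]))
[240.2962176  186.78169975]
[240.04340991 184.58719292]
[239.94794833 183.75853503]
t: 18.2
tool_pos: [0.5301, 0.0762, 0.1584]
tcp_rot: [-180.0, 0.1, 15.2]
wrist_force: [0.7, -0.3, -0.3]
gripper_width: 0.55
grip_force: 0.0
t: 18.62
tool_pos: [0.5307, 0.0763, 0.1595]
tcp_rot: [180.0, -0.1, 15.2]
wrist_force: [-0.5, 1.3, 2.8]
gripper_width: 0.289
grip_force: 25.0
[0.07 0.43 4.72] [0.053 0.223 0.001] [0.5307 0.0763 0.1594] 15.2 0.292
```

```bash

python3 -m pendant '[[0,0,-0.0003,-0.03],[0,0,-0.0006,-0.06],[0,0,-0.0009,-0.09],[0,0,-0.0011,-0.12],[0,0,-0.0014,-0.15],[0,0,-0.0014,-0.15]]'; python3 r.py
python3 -m pendant '[[0,0,-0.0003,-0.03],[0,0,-0.0006,-0.06],[0,0,-0.0009,-0.09],[0,0,-0.0011,-0.12],[0,0,-0.0014,-0.15],[0,0,-0.0014,-0.15]]'; python3 r.py
python3 -m pendant '[[0,0,-0.0003,-0.03],[0,0,-0.0006,-0.06],[0,0,-0.0009,-0.09],[0,0,-0.0011,-0.12],[0,0,-0.0014,-0.15],[0,0,-0.0014,-0.15]]'; python3 r.py
```

```text
t: 19.22
tool_pos: [0.5305, 0.0765, 0.1597]
tcp_rot: [-180.0, -0.0, 42.4]
wrist_force: [0.1, 3.4, 0.8]
gripper_width: 0.291
grip_force: 25.0
[0.15 3.99 2.05] [ 0.676  0.149 -0.314] [0.5305 0.0765 0.1597] 42.0 0.29
t: 19.82
tool_pos: [0.53, 0.0759, 0.1598]
tcp_rot: [-179.9, 0.1, 69.2]
wrist_force: [-0.4, -1.8, -3.7]
gripper_width: 0.292
grip_force: 25.0
[-0.48 -1.93 -3.9 ] [-0.369  0.208 -0.297] [0.53   0.0759 0.1598] 68.9 0.285
t: 20.42
tool_pos: [0.5301, 0.0759, 0.1603]
tcp_rot: [-179.9, 0.0, 96.2]
wrist_force: [1.6, -2.3, -8.9]
gripper_width: 0.29
grip_force: 25.0
[  2.26  -2.4  -10.16] [-0.451 -0.29  -0.353] [0.5301 0.076  0.1604] 95.8 0.287
```

```bash

python3 -m pendant '[[0,0,0,0],[0,0,0,0],[0,0,0,0],[0,0,0,-0.46],[0,0,0,-0.46],[0,0,0,-0.46],[0,0,0,-0.46],[0,0,0,-0.46],[0,0,0,-0.46],[0,0,0,-0.46],[0,0,0,-0.46],[0,0,0,-0.46]]' 55; python3 -c "
from h import *
snap('side','s5')"; python3 lift.py s5;python3 -m pendant '[[0,0,0,-0.07],[0,0,0,-0.09],[0,0,0,-0.09],[0,0,0,-0.09]]'; python3 r.py
```

```text
t: 21.52
tool_pos: [0.5306, 0.0763, 0.1614]
tcp_rot: [180.0, 0.0, 160.9]
wrist_force: [-0.8, 0.2, -0.0]
gripper_width: 0.548
grip_force: 0.0
t: 21.9
tool_pos: [0.5306, 0.0763, 0.1613]
tcp_rot: [180.0, 0.0, 176.7]
wrist_force: [-0.8, -0.2, 0.4]
gripper_width: 0.549
grip_force: 0.0
[-0.2   0.37  0.13] [ 0.04  -0.009 -0.009] [0.5305 0.0763 0.1612] 176.6 0.549Traceback (most recent call last):
  File "lift.py", line 6, in <module>
    print(bb(cv2.imread('pics/side0.png')),bb(cv2.imread(f'pics/{sys.argv[1]}.png')))
                                           ~~^^^^^^^^^^^^^^^^^^^^^^^^^^^^^^^^^^^^^^^
  File "lift.py", line 5, in bb
    n,l,st,ce=cv2.connectedComponentsWithStats(m);i=1+np.argmax(st[1:,4]);return st[i],ce[i]+[200,150]
                                                      ~~~~~~~~~^^^^^^^^^^
    return _wrapfunc(a, 'argmax', axis=axis, out=out, **kwds)
    return bound(*args, **kwds)
ValueError: attempt to get argmax of an empty sequence
```

```bash

python3 -m pendant '[[0,0,-0.06,0],[0,0,-0.14,0],[0,0,-0.2,0],[0,0,-0.24,0],[0,0,-0.24,0]]'; python3 -c "
from h import *
snap('side','s6');a=snap('scene','sc6')"; python3 lift.py s6; python3 w.py w6; python3 k.py w4 w6
```

```text
t: 22.42
tool_pos: [0.5319, 0.0764, 0.2855]
tcp_rot: [180.0, 0.4, 176.6]
wrist_force: [1.0, 0.1, 0.9]
gripper_width: 0.548
grip_force: 0.0
(array([35, 32, 10, 12, 67], dtype=int32), array([240.19402985, 188.20895522])) (array([35, 31, 10, 10, 65], dtype=int32), array([240.01538462, 185.8       ]))
[240.2962176  186.78169975]
[240.04340991 184.58719292]
[239.94794833 183.75853503]
[0.5304 0.0762 0.2811] [1.7999e+02 6.0000e-02 1.7670e+02] [  3.2  16.3  93.9   0.   69.7 -83.5]
[0.449 0.082 0.427] [1.6315e+02 3.0000e-02 8.6730e+01]
screw_grip [([198.8, 190.2, 242.1, 139.2], 0.63)]
guard [([199.7, 194.3, 243.2, 140.3], 0.9)]
breaker_tip []
w4 [278 209] 692 265 301 195 237 (283.0, 215.9146270751953) 21.10915756225586
[0.5247 0.0755 0.146 ]
w6 [287 202] 556 267 299 185 223 (283.0, 204.0) 19.105072021484375
[0.5334 0.0772 0.146 ]
(array([0.52925756, 0.07712382, 0.15996352]), [0.0003271378376081196, 0.0003271378376081048])
```

```bash
python3 -c "
from h import *
a=cv2.imread('pics/w6.png')[170:240,248:318];b=cv2.imread('pics/w1.png')[155:225,255:325]
s0=cv2.imread('pics/side0.png')[165:225,210:270];s6=cv2.imread('pics/s6.png')[165:225,210:270]
f=lambda i:cv2.resize(i,(300,300),interpolation=0)
cv2.imwrite('pics/c6.png',np.vstack([np.hstack([f(a),f(b)]),np.hstack([f(s6),f(s0)])]))"
```

```text
(no output)
```

View pics/c6.png

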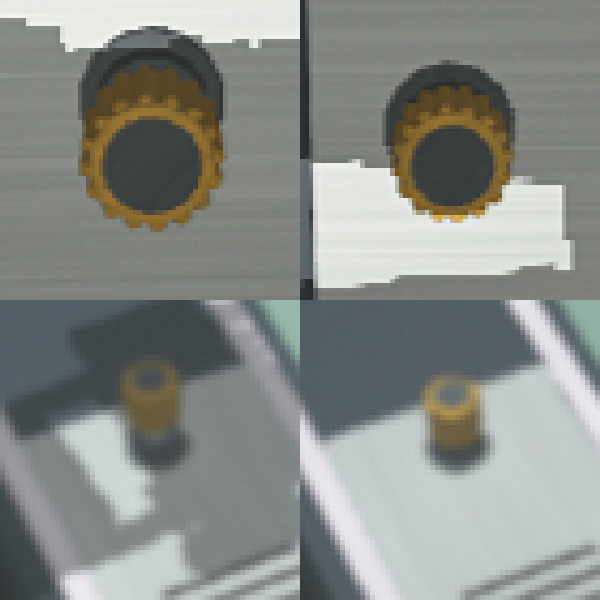

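```bash
python3 -c "
from h import *
import pickle
c={k:pickle.load(open(f'pics/{k}.pkl','rb')) for k in('w1','w4','w6')}
r=[ray(c['w4'],(282.9,220.8)),ray(c['w6'],(283.3,208.1))]
p,e=tri(r);print(p,e)
r1=ray(c['w1'],(255+152/4.286-.4,155+165/4.286-.4));
for z in(.157,.159,.161):print(onz(r1,z))
"
python3 -m pendant '[[0,0,0.06,0],[0,0,0.14,0],[0,0,0.2,0],[0,0,0.24,0],[0,0,0.24,0]]'
python3 -m pendant '[[0,0,0,0],[0,0,0,0],[0,0,0,0],[0,0,0,0],[0,0,0,0]]' 15 15; python3 r.py
```

```text
[0.52935433 0.07730382 0.17128554] [0.0003859398980637647, 0.00038593989806379306]
[0.52855741 0.07681542 0.157     ]
[0.52908695 0.0768389  0.159     ]
[0.52961648 0.07686237 0.161     ]
t: 23.13
tool_pos: [0.5279, 0.076, 0.1563]
tcp_rot: [-179.9, -0.5, 176.8]
wrist_force: [-0.4, 0.7, -1.0]
gripper_width: 0.549
grip_force: 0.0
t: 23.55
tool_pos: [0.531, 0.0763, 0.1621]
tcp_rot: [180.0, 0.1, 176.8]
wrist_force: [0.1, 1.3, 3.1]
gripper_width: 0.295
grip_force: 15.0
[0.   0.53 6.02] [ 0.118  0.02  -0.007] [0.531  0.0763 0.162 ] 176.8 0.292
```

```bash

python3 -m pendant '[[0,0.01,0,0],[0.001,0.03,0,0],[0.001,0.05,0,0],[0.001,0.07,0,0],[0.002,0.09,0,0],[0.002,0.11,0,0],[0.002,0.13,0,0],[0.003,0.15,0,0],[0.003,0.165,0,0],[0.003,0.175,0,0],[0.003,0.18,0,0]]'; python3 r.py
python3 -m pendant '[[0,0.005,0,0],[0,0.01,0,0],[0,0.015,0,0],[0,0.02,0,0],[0,0.02,0,0]]'; python3 r.py
```

```text
t: 24.57
tool_pos: [0.5342, 0.1665, 0.1619]
tcp_rot: [-180.0, 0.1, 176.9]
wrist_force: [-2.0, -2.8, 6.4]
gripper_width: 0.29
grip_force: 15.0
[-1.44  1.96  7.33] [ 0.31   0.275 -0.063] [0.5342 0.1667 0.1619] 176.8 0.293
t: 25.08
tool_pos: [0.5346, 0.176, 0.1618]
tcp_rot: [-180.0, 0.0, 176.8]
wrist_force: [-2.8, -2.9, 8.0]
gripper_width: 0.291
grip_force: 15.0
[-1.6  -2.4   8.27] [-0.365  0.453 -0.03 ] [0.5346 0.176  0.1618] 176.8 0.287
```

```bash

python3 -m pendant '[[0,0.004,0,0],[0,0.008,0,0],[0,0.01,0,0],[0,0.01,0,0]]'; python3 r.py
```

```text
t: 25.52
tool_pos: [0.5346, 0.1773, 0.1617]
tcp_rot: [-179.6, -0.0, 176.9]
wrist_force: [-3.5, -29.1, 12.0]
gripper_width: 0.304
grip_force: 15.0
[ -3.14 -29.87  12.47] [-5.204  0.645 -0.045] [0.5346 0.1771 0.1617] 176.9 0.298
```

```bash

python3 -m pendant '[[0,-0.008,0,0],[0,-0.01,0,0],[0,-0.01,0,0],[0,-0.01,0,0],[0,-0.01,-0.04,0],[0,-0.01,-0.12,0],[0,-0.01,-0.18,0],[0,-0.07,-0.24,0],[0,-0.14,-0.28,0],[0,-0.22,-0.28,0],[0,-0.24,-0.28,0],[0,-0.24,-0.28,0]]' 55; python3 w.py w7
```

```text
t: 26.62
tool_pos: [0.528, 0.0595, 0.3012]
tcp_rot: [-180.0, 0.0, 176.7]
wrist_force: [-0.5, -0.3, -0.4]
gripper_width: 0.549
grip_force: 0.0
[0.528  0.0595 0.3012] [-1.8000e+02  3.0000e-02  1.7668e+02] [  1.4  14.9  93.   -0.   72.1 -85.3]
[0.447 0.065 0.447] [1.6318e+02 4.0000e-02 8.6710e+01]
screw_grip [([324.2, 185.1, 224.9, 127.9], 0.97)]
guard [([327.4, 187.8, 226.5, 123.4], 0.6), ([276.6, 178.5, 356.5, 182.0], 0.42)]
breaker_tip [([185.1, 184.6, 47.5, 13.7], 0.65), ([3.8, 172.3, 7.5, 15.4], 0.3)]
```

View pics/w7.png

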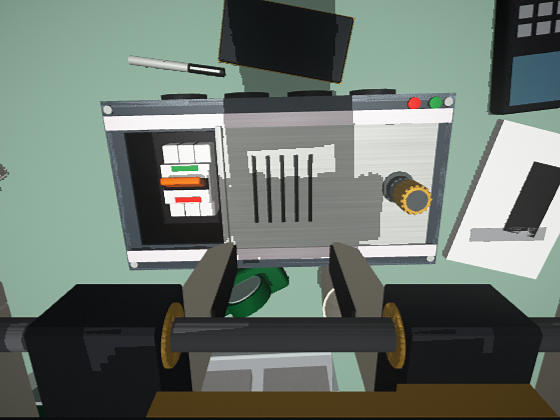

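```bash
python3 - <<'E'
from h import *
import pickle
cal=pickle.load(open("pics/w7.pkl","rb"))
print(onz(ray(cal,(185,184)),.106))
q=np.array([onz(ray(cal,p),.115)[:2] for p in[(107,110),(449,101),(431,259),(134,264)]]);print(q.round(4).tolist(),q.mean(0))
c=q.mean(0);d=q[1]+q[2]-q[0]-q[3];d/=np.linalg.norm(d);print(d,np.degrees(np.arctan2(d[1],d[0])));w=c-.105*d;print("well",w)
yaw=np.radians(176.7);X=np.array([np.cos(yaw),np.sin(yaw)]);Y=np.array([np.sin(yaw),-np.cos(yaw)])
bx=np.array([d[1],-d[0]])
for off in(-.045,-.004,.004):
    v=w+bx*off-[.528,.0595];print(off,w+bx*off,v@X/.5,v@Y/.5)
E
```

```text
[ 0.52085635 -0.04315836  0.106     ]
[[0.4415, -0.1053], [0.4521, 0.2248], [0.6191, 0.2197], [0.6065, -0.1101]] [0.52981411 0.05729459]
[0.03531805 0.99937612] 87.97600368951973
well [ 0.52610572 -0.0476399 ]
-0.045 [ 0.48113379 -0.04605059] 0.08142515991917658 -0.2161467530587245
-0.004 [ 0.52210821 -0.04749863] -0.0005545060020243023 -0.21432072582774464
0.004 [ 0.53010322 -0.04778118] -0.016550538376892996 -0.21396442783145592
```

```bash

python3 -m pendant '[[0.04,-0.07,0,0],[0.081,-0.15,0,0],[0.081,-0.21,0,0],[0.081,-0.216,0.05,0],[0.081,-0.216,0.12,0],[0.081,-0.216,0.19,0],[0.081,-0.216,0.25,0],[0.081,-0.216,0.29,0],[0.081,-0.216,0.32,0],[0.081,-0.216,0.345,0],[0.081,-0.216,0.358,0],[0.081,-0.216,0.362,0]]' 0 15; python3 r.py
```

```text
t: 27.82
tool_pos: [0.4814, -0.0433, 0.1189]
tcp_rot: [180.0, -0.1, 176.9]
wrist_force: [-0.0, -0.8, 0.1]
gripper_width: 0.004
grip_force: 0.0
[ 0.47 -1.11  0.37] [ 0.066  0.015 -0.054] [ 0.4818 -0.0438  0.12  ] 176.9 0.007
```

```bash

python3 -m pendant '[[-0.015,0,0,0],[-0.03,0,0,0],[-0.045,0,0,0],[-0.055,0,0,0],[-0.065,0,0,0],[-0.073,0,0,0],[-0.08,0,0,0],[-0.08,0,0,0]]'; python3 r.py
```

```text
t: 28.58
tool_pos: [0.5203, -0.0463, 0.1197]
tcp_rot: [180.0, -0.3, 176.8]
wrist_force: [-11.7, 1.1, 9.4]
gripper_width: 0.009
grip_force: 7.1
[-10.04   0.69   7.86] [0.169 1.864 0.025] [ 0.5202 -0.0463  0.1197] 176.8 0.004
```

```bash

python3 -m pendant '[[-0.002,0,0,0],[-0.004,0,0,0],[-0.004,0,0,0],[-0.004,0,0,0]]'; python3 r.py; python3 -m pendant '[[0.02,0,0,0],[0.04,0,0,0],[0.06,0,-0.03,0],[0.06,0,-0.1,0],[0.06,0,-0.18,0],[0.06,0,-0.26,0],[0.06,0.05,-0.34,0],[0.06,0.1,-0.36,0],[0.06,0.1,-0.36,0]]'; python3 w.py w8; python3 -c "
from h import *
a=cv2.imread('pics/w8.png')
cv2.imwrite('pics/c8.png',np.hstack([a[60:330],snap('side','s8')[60:330,:,::-1]])[:,:1120]);cv2.imwrite('pics/c8.png',cv2.resize(cv2.imread('pics/c8.png'),(800,193)))
cv2.imwrite('pics/c8b.png',a)"
```

```text
t: 29.02
tool_pos: [0.5206, -0.0463, 0.1196]
tcp_rot: [180.0, -0.5, 176.8]
wrist_force: [-18.4, 1.7, 14.0]
gripper_width: 0.003
grip_force: 11.6
[-17.96   0.95  14.36] [0.139 3.387 0.018] [ 0.5207 -0.0463  0.1196] 176.8 0.008
t: 29.87
tool_pos: [0.4981, 0.0076, 0.3041]
tcp_rot: [180.0, 0.4, 176.9]
wrist_force: [0.1, -0.0, -0.4]
gripper_width: 0.004
grip_force: 0.0
[0.4981 0.0076 0.3041] [179.95   0.44 176.9 ] [ -4.5  10.9  97.7   0.1  71.  -91.4]
[0.416 0.013 0.449] [ 1.6277e+02 -1.0000e-02  8.6930e+01]
screw_grip []
guard [([378.1, 210.2, 217.0, 120.9], 0.64)]
breaker_tip [([234.6, 210.6, 42.6, 23.1], 0.66)]
```

View pics/c8b.png

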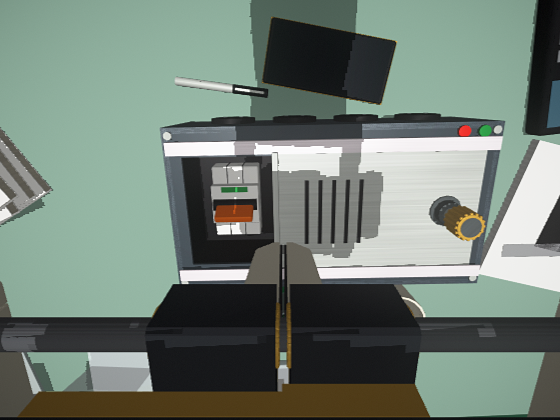

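```bash
python3 - <<'E'
from h import *
import pickle
cal=pickle.load(open("pics/w8.pkl","rb"))
im=cv2.imread("pics/w8.png");m=cv2.inRange(cv2.cvtColor(im,cv2.COLOR_BGR2HSV),(3,150,80),(16,255,255))[180:240,200:270]
ys,xs=np.nonzero(m);print(xs.min()+200,xs.max()+200,ys.min()+180,ys.max()+180)
w=np.array([.5258,-.0477])
for r in(-.45,.15,.30,.45):
    print(r,proj(cal,[w[0]+.026*np.sin(r),w[1],.083+.026*np.cos(r)]), "lower edge",proj(cal,[w[0]+.026*np.sin(r)+.004*np.cos(r),w[1],.083+.026*np.cos(r)-.004*np.sin(r)]))
for n in("screw_grip",): pass
E
```

```text
215 252 205 221
-0.45 [231.75978061 200.58440877] lower edge [231.85243651 204.22145324]
0.15 [232.83019151 214.49023657] lower edge [233.26336455 217.71553299]
0.3 [233.28484742 217.4983754 ] lower edge [233.77689188 220.39703473]
0.45 [233.79110411 220.15499839] lower edge [234.32800978 222.65834474]
```

```bash
python3 -c "
from h import *
print(ctrl.finish_job())"
```

```text
the job is handed in; nothing more can be done
None
```

The job is handed in: the screw is wound out to its stop and staying up, the guard is fully open, and the breaker is pushed over to on. I checked these by camera views and contact forces, and the hand-in returned no verdict. While regripping the screw I briefly pulled on it with about 64 N, well over the 10 N beyond its spring that you allowed; it still stands wound out.

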